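# Dry the rotor shaft in the bead pot and hold it in the demagnetiser

## Robot

A 7-joint arm with a two-finger parallel gripper is mounted at the origin on the work surface. World frame = base frame: x ahead of the robot, y to its left, z up, the work surface at z = 0. Lengths are in m, angles in rad, forces in N, time in s.
With the tool pointing down it reaches from about 0.425 to 0.825 m from the base axis. Payload 3.6 kg.
Tool frame: the origin (TCP) lies midway between the tips of the shut fingers; the grasp point (between the pads) lies pinch_z behind it (pinch_z is the distance from the TCP to the grasp point, in m); z points along the fingers, y is the direction in which the jaws open and shut (so a half turn about z gives the same grasp; the last joint's range is limited). The gripper opens to 85 mm and grips with 20 to 120 N. Pads are 22 mm wide; open, the fingers measure 114 mm over their backs; the gripper's body (76 mm by 85 mm) begins 54 mm behind the grasp point. The pads swing forward as they close: fully open they stand 13 mm farther back than shut.
Start: joints at [1.099, 0.615, -0.013, 1.423, 0.008, 1.103, -0.04], TCP at [0.28, -0.586, 0.231] pointing down, gripper open.
Joint ranges: [-3.12, 3.12], [-0.3, 2.06], [-1.34, 1.32], [0.26, 2.42], [-1.36, 4.5], [0.01, 1.98], [-2.84, 2.84]. Speed limits (rad/s): [2.79, 2.79, 3.14, 3.14, 3.14, 3.14, 3.14].

## Interface

Orientations are given as [roll, pitch, yaw] about the fixed x, y, z axes, in that order (R = Rz(yaw) Ry(pitch) Rx(roll)).
In Python, from rig import read_state, get_image, get_calibration, close_job, recognise, mark_of, pinch_z gives the robot as it stands.
- The arm moves only by the tool move_arm, never from a script. Its argument "series" is a list of rows, each an object with "dp": the shift along the world's x, y, z in m, a list of three; "twist": the turn, a rotation vector about the world's x, y, z in rad, a list of three; "hand": the finger opening in m, from 0 to 0.0854. In form: [{"dp": [tx, ty, tz], "twist": [ax, ay, az], "hand": hand}, ...]. A call has 1 to 8 rows; each row shifts and turns the commanded pose from where the row before left it; what a row does not reach is not made up. A row lasts 1/12 s, in which the tool goes at most 41.7 mm and 7.16 degrees, less where a joint would pass 70% of its speed; a pose out of reach is approached as far as the arm can. A call is refused whole if a number of a shift passes 0.0417 or a number of a turn 0.125, either way. A call with a gripper value outside its range is refused whole. The fingers move at their own pace and stop on an object; "grip_force" is the grip in N (left out, the last holds). Time passes only in rows, so rows that do not move let the fingers close. It gives the time, the measured TCP pose, the force and the opening at its end, in the units of the state.
- read_state(): the state, without advancing time (a new reading comes with each control period).
- get_image(name): name is "side" or "top"; returns (picture, depth): 400x640x3 uint8, red, green, blue; 400x640 float32, m along the optical axis (not along the pixel's ray), 0 where there is no reading.
- get_calibration(name): a dict with "mtx" (3x3 intrinsics, pixels), "world_from_camera" (4x4, takes a point from camera to world coordinates). Camera axes: x right, y down, z forward; pixel columns grow to the right and rows downward; lengths in m; the calibration is good to about 2 mm. A picture is of the moment at which its call begins. get_calibration takes no time and is no camera call.
- close_job(): hands the job in, once; it reports no verdict.
Trained networks look in the newest picture that a camera, given by its name, has taken for a name from the list of things; names that differ only in an ending like _2 or _b are one class to them, and where a whole thing is asked for, a point or a joint stands for the part that bears it (a point fixed in the world has none). Each returns a list of dicts, best first, with "conf" (0 to 1); they miss things now and then, are a little off and sometimes report something else, mostly with a low value. They report only what shows in the picture. A call takes as long as a camera call.
- recognise(camera, query): "point" ([column, row] in pixels, amid what is visible of it).
- mark_of(camera, query): "point" ([column, row] in pixels: a listed point, or the origin of a listed thing).
The state is a dict: "time_s": time; "joint_pos": joint angles; "qvel": joint speeds; "joint_torque": joint torques, N m; "ee_pos": TCP position; "tcp_rot": TCP orientation; "wrist_force": force on the tool from outside, world axes, zero at the start; "moment": the same for the moment, N m; "opening": finger opening in m.
Only numpy, scipy, OpenCV 4.12 (cv2) and the standard library are available. Lean on these libraries where they do the work, as an engineer would, in place of code of your own. Each camera call takes 0.05 s, during which the arm holds its last target.

## Task

Lift the rotor shaft out of its stand by its square head and stir the round pot with its flat tongue until every bead has been pushed about its own radius or more from where it lay, keeping all the beads in the pot. Then pass the tongue down through the slot in the demagnetiser's guard plate and finish while holding the shaft there, upright and still, about half of the tongue below the plate's top and its shoulder clear of the plate: do not let go. Leave the magneto body, spring cup, cam and cash box where they are.

Things in the scene. Friction and masses are not known exactly. Their poses are not given: they have to be found in the camera images.
- shaft_center (a point): Middle (75 mm up) of a loose steel rotor shaft, 150 mm long, about 0.35 kg, standing upright in the stand. From its lower end: flat drive tongue 10 mm (its x) by 32 mm (its y), 80 mm long; round shoulder 26 mm across, 80 to 88 mm up; neck 18 mm across, 88 to 100 mm; square head 18 x 18 mm, 100 to 150 mm, sides square to its x and y. z runs up along the shaft. Grip it by the square head.
- shaft_tip (a point): Centre of the flat lower end of the shaft's tongue; same axes as the shaft centre.
- shaft: The same rotor shaft; origin at the lower end of the tongue, same axes.
- stand: Fixed aluminium block, 70 (x) x 90 (y) mm and 55 mm high with a black 84 x 104 mm foot, in the steel drain tray. The shaft's tongue stands 45 mm deep in its oblong pocket (12 mm along x, 34 mm along y). Origin: centre of its underside, z up. The head's top is 160 mm above the origin.
- pot: Fixed open round steel pot in the drain tray, 128 mm across outside, 120 mm inside at the rim (about 118 at the floor), 50 mm high, inner floor 5 mm above the origin. Holds six loose beads. Origin: centre of its underside, z up.
- demag: Fixed bench demagnetiser: grey box 130 (x) x 110 (y) x 110 mm high on the bench, hollow, with a 12 mm thick aluminium guard plate as its top. Origin: centre of its underside, z up.
- slot (a point): Centre of the mouth of the slot through the guard plate, at the level of the plate's top, 110 mm above the bench. Slot 12 mm along x, 34 mm along y (2 mm more than the tongue each way), edges chamfered 2 mm; beneath the plate it is free for over 90 mm. z up.
- magneto: Bystander: red magneto body, 75 x 85 x 88 mm, loose in the tray; origin under its centre.
- spring_cup: Bystander: open nickel spring cup, 48 mm across, 26 mm high, loose in the tray; origin under its centre.
- cam: Bystander: brass adjusting cam, about 45 x 38 mm, 20 mm high, loose in the tray; origin under its round part.
- cash_box: Bystander: tin cash box, 114 x 154 mm, 87 mm high with its handle, key in its lock, loose on the bench; origin under its centre.
- bead0_center (a point): Centre of one of six loose white ceramic beads, 20 mm across, 12 g, lying on the pot's floor in a loose ring about 30 mm from the pot's middle (the middle is free).
- bead1_center (a point): Centre of one of six loose white ceramic beads, 20 mm across, 12 g, lying on the pot's floor in a loose ring about 30 mm from the pot's middle (the middle is free).
- bead2_center (a point): Centre of one of six loose white ceramic beads, 20 mm across, 12 g, lying on the pot's floor in a loose ring about 30 mm from the pot's middle (the middle is free).
- bead3_center (a point): Centre of one of six loose white ceramic beads, 20 mm across, 12 g, lying on the pot's floor in a loose ring about 30 mm from the pot's middle (the middle is free).
- bead4_center (a point): Centre of one of six loose white ceramic beads, 20 mm across, 12 g, lying on the pot's floor in a loose ring about 30 mm from the pot's middle (the middle is free).
- bead5_center (a point): Centre of one of six loose white ceramic beads, 20 mm across, 12 g, lying on the pot's floor in a loose ring about 30 mm from the pot's middle (the middle is free).

How it is judged:
By the outcome, as a careful person would: the job done as asked, in the order asked, and still so for the second after the job is handed in, while the arm keeps its last pose, push and grip.
It also fails if it takes over 64 s, if anything falls off the work surface, if the arm or the gripper's body presses on something with over 40 N, if the wrist force passes 120 N, or if a joint passes its speed limit or range.

## Working session

There is one attempt and no reset: what is moved stays moved. The work goes in short steps, Python scripts to look and compute and a tool call to move; the robot and the scene stay as the last step left them, time stands still between calls to the robot, and variables do not carry over. Pictures are saved under pics/ and viewed, and the job is handed in when it is done.

Besides the shell and the picture viewer there is one more tool, called after ">>>" as a command line: name --argument value ..., lists and objects as JSON in quotes. move_arm: Moves the arm, as the interface text tells. Its arguments: {"type":"object","properties":{"series":{"type":"array"},"grip_force":{"type":"number"}},"required":["series"]}

```bash
ls; mkdir -p pics
python3 - <<'E'
from rig import *
import cv2,json
print(read_state()); print(pinch_z)
for c in ("side","top"):
    im,d=get_image(c); cv2.imwrite(f"pics/{c}0.png",im[:,:,::-1])
    k=get_calibration(c); print(c,k)
E
```

```text
pics
{'time_s': 0.0, 'joint_pos': array([ 1.09851044,  0.6159191 , -0.01263359,  1.42492695,  0.00811309,
        1.10339375, -0.04038631]), 'qvel': array([ 1.74895363e-06,  5.12364872e-04,  1.60872423e-04,  3.50382494e-04,
       -2.53020570e-04,  6.25941281e-04, -1.20324587e-03]), 'joint_torque': array([ 2.11414927e-04, -4.69213235e+01,  2.59282663e-01, -1.71034974e+01,
        9.99320793e-03,  9.61267913e-03, -3.18868814e-06]), 'ee_pos': array([ 0.27993734, -0.58577056,  0.23012888]), 'tcp_rot': array([-3.13899616e+00,  3.98209935e-05,  4.45886339e-01]), 'wrist_force': array([-1.28745106,  0.59935584, -0.47787867]), 'moment': array([0.07855634, 0.01284599, 0.00194569]), 'opening': 0.08540713604496769}
0.0187
side {'mtx': array([[409.92637134,   0.        , 320.58246902],
       [  0.        , 409.92637134, 202.33005182],
       [  0.        ,   0.        ,   1.        ]]), 'world_from_camera': array([[-0.99772151, -0.03058863,  0.06013429,  0.55492046],
       [-0.0661191 ,  0.62059249, -0.78134066,  0.76184832],
       [-0.01341875, -0.78353641, -0.62120096,  0.70099309],
       [ 0.        ,  0.        ,  0.        ,  1.        ]])}
top {'mtx': array([[433.4842194 ,   0.        , 320.43417362],
       [  0.        , 433.4842194 , 202.29242831],
       [  0.        ,   0.        ,   1.        ]]), 'world_from_camera': array([[ 0.15475147, -0.96587918,  0.20767617,  0.40406409],
       [-0.98795184, -0.15091619,  0.03428506,  0.01184678],
       [-0.00177353, -0.21047972, -0.97759662,  1.05847824],
       [ 0.        ,  0.        ,  0.        ,  1.        ]])}
```

View pics/side0.png

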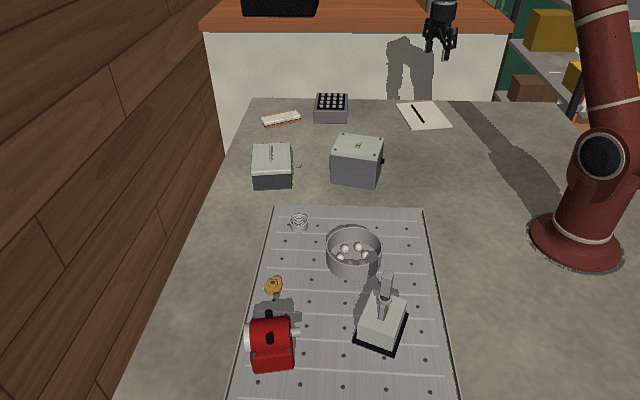

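View pics/top0.png

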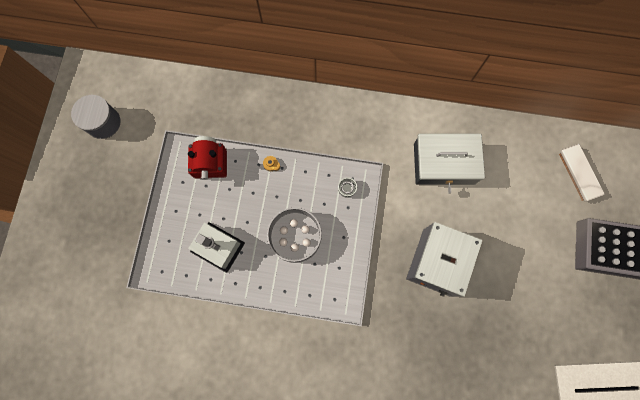

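Both views show everything: the stand with the shaft at top (215,245), pot (295,235), demagnetiser (447,258), magneto (207,157), cam (272,162), cup (347,186) and cash box (450,158). The arm is out of the way.

```bash
cat > h.py <<'E'
from rig import *
import numpy as np, cv2
K={c:get_calibration(c) for c in("side","top")}
def px(c,P):
    k=K[c];T=np.linalg.inv(k["world_from_camera"]);p=(T[:3,:3]@np.atleast_2d(P).T).T+T[:3,3]
    q=(k["mtx"]@p.T).T;return q[:,:2]/q[:,2:]
def ray(c,uv):
    k=K[c];W=k["world_from_camera"];r=W[:3,:3]@np.linalg.inv(k["mtx"])@np.array([uv[0],uv[1],1.]);return W[:3,3],r
def atz(c,uv,z):
    o,r=ray(c,uv);return o+r*(z-o[2])/r[2]
def cloud(c,d):
    k=K[c];W=k["world_from_camera"];v,u=np.mgrid[0:d.shape[0],0:d.shape[1]]
    r=np.stack([u,v,np.ones_like(u)],-1)@np.linalg.inv(k["mtx"]).T
    return (r*d[...,None])@W[:3,:3].T+W[:3,3]
def tri(u1,u2):
    o1,r1=ray("side",u1);o2,r2=ray("top",u2)
    A=np.stack([r1,-r2],1);s=np.linalg.lstsq(A,o2-o1,rcond=None)[0]
    a=o1+s[0]*r1;b=o2+s[1]*r2;return (a+b)/2,np.linalg.norm(a-b)
E
python3 - <<'E'
from h import *
for q in ["shaft_center","shaft_tip","shaft","stand","pot","demag","slot","magneto","spring_cup","cam","cash_box","bead0_center"]:
    m={}
    for c in("side","top"):
        r=mark_of(c,q);m[c]=r
        print(q,c,[(np.round(x["point"],1).tolist(),round(x["conf"],2)) for x in r][:8])
    if m["side"] and m["top"]:
        p,e=tri(m["side"][0]["point"],m["top"][0]["point"]);print("   ",np.round(p,4),round(e,4))
im,d=get_image("top");np.save("top0.npy",d);np.save("top0c.npy",im);im2,d2=get_image("side");np.save("side0.npy",d2);np.save("side0c.npy",im2)
P=cloud("top",d)
for uv in [(250,180),(200,280),(330,270),(340,350),(447,240),(430,272)]: print(uv,P[uv[1],uv[0]])
cv2.imwrite("pics/topz1.png",cv2.resize(im[190:310,170:490,::-1],None,fx=2.5,fy=2.5,interpolation=cv2.INTER_CUBIC))
E
```

```text
shaft_center side []
shaft_center top [([209.2, 242.0], 0.77)]
shaft_tip side [([384.2, 328.3], 0.79), ([382.5, 331.0], 0.69)]
shaft_tip top [([214.3, 246.0], 0.54), ([209.2, 167.7], 0.42)]
    [0.476  0.2849 0.0163] 0.0074
shaft side [([381.5, 325.3], 0.87)]
shaft top [([216.7, 246.0], 0.6), ([434.6, 264.1], 0.33), ([346.9, 192.0], 0.17)]
    [0.4789 0.2788 0.0163] 0.0033
stand side [([381.7, 329.1], 0.81)]
stand top [([212.8, 245.5], 0.65)]
    [0.4788 0.2881 0.0172] 0.0028
pot side [([354.0, 260.3], 0.82)]
pot top [([298.6, 235.9], 0.85)]
    [ 0.534   0.0896 -0.003 ] 0.0073
demag side [([355.7, 172.3], 0.83)]
demag top [([437.1, 263.7], 0.78)]
    [ 0.5238 -0.2511  0.0129] 0.0061
slot side [([359.5, 145.6], 0.97), ([272.1, 349.6], 0.39)]
slot top [([449.3, 259.1], 0.74)]
    [ 0.5221 -0.2525  0.1046] 0.005
magneto side [([271.6, 352.5], 0.59)]
magneto top [([211.0, 167.4], 0.73), ([215.9, 243.5], 0.35)]
    [ 0.681   0.3388 -0.0029] 0.0089
spring_cup side [([345.9, 247.9], 0.66), ([297.0, 224.3], 0.59)]
spring_cup top [([344.7, 186.8], 0.72), ([451.1, 259.8], 0.32)]
    [ 0.6128  0.0117 -0.0084] 0.1343
cam side [([272.3, 284.6], 0.8)]
cam top [([273.4, 161.3], 0.51)]
    [0.7106 0.1827 0.0087] 0.0056
cash_box side [([272.6, 175.8], 0.79)]
cash_box top [([444.1, 165.0], 0.92), ([306.6, 241.6], 0.73), ([215.6, 244.1], 0.38)]
    [ 0.7762 -0.2482 -0.0055] 0.0017
bead0_center side []
bead0_center top [([293.8, 247.2], 0.46), ([448.6, 257.9], 0.4)]
(250, 180) [0.65701524 0.23251961 0.00563526]
(200, 280) [0.39528235 0.30412337 0.00558685]
(330, 270) [4.66726139e-01 3.09854247e-04 7.10578184e-03]
(340, 350) [ 0.28857821 -0.05043916 -0.0003477 ]
(447, 240) [ 0.56404049 -0.2414186   0.11436606]
(430, 272) [ 0.48966409 -0.2124659   0.11152181]
```

View pics/topz1.png

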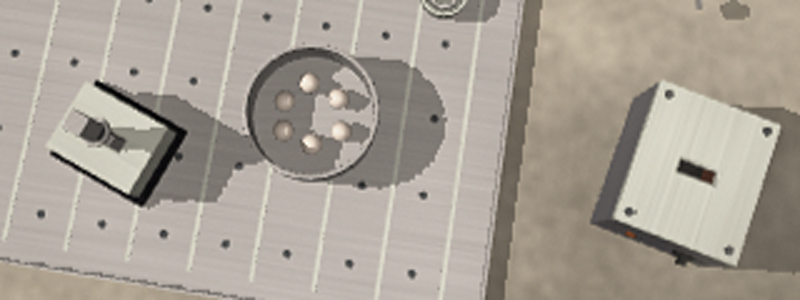

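```bash
cat >> h.py <<'E'
def rect(c,im,x0,x1,y0,y1,z,s=2000):
    # rectified image: columns = -y (right = -y), rows = -x (up=+x); s px per m
    w,h=int((y1-y0)*s),int((x1-x0)*s)
    W=[(x1,y1,z),(x1,y0,z),(x0,y0,z),(x0,y1,z)]
    H=cv2.getPerspectiveTransform(px(c,np.array(W)).astype(np.float32),np.float32([(0,0),(w,0),(w,h),(0,h)]))
    return cv2.warpPerspective(im,H,(w,h),flags=cv2.INTER_CUBIC)
E
python3 - <<'E'
from h import *
out=[]
for c in("top","side"):
    im=np.load(c+"0c.npy");d=np.load(c+"0.npy");P=cloud(c,d)
    x,y,z=P[...,0],P[...,1],P[...,2]
    def box(m,name):
        m=m.astype(np.uint8);n,l,st,_=cv2.connectedComponentsWithStats(m);i=1+np.argmax(st[1:,4]);q=P[l==i]
        r=cv2.minAreaRect((q[:,:2]*1000).astype(np.float32));print(c,name,len(q),"z",np.median(q[:,2]).round(4),np.round(r[0],1),np.round(r[1],1),round(r[2],1),"mean",q[:,:2].mean(0).round(4))
        return q
    near=lambda a,b,r:(np.hypot(x-a,y-b)<r)&(d>0)
    box(near(.522,-.252,.12)&(z>.1)&(z<.125),"plate")
    box(near(.479,.285,.09)&(z>.045)&(z<.07),"standtop")
    q=box(near(.479,.285,.09)&(z>.145)&(z<.19),"headtop");print(q[:,2].min(),q[:,2].max())
    box(near(.534,.09,.12)&(z>.045)&(z<.07),"rim")
    a=rect(c,im,.44,.60,-.33,-.17,.11,2500);b=rect(c,im,.40,.56,.20,.36,.061,2500)
    out.append(np.hstack([a,b]))
cv2.imwrite("pics/rect1.png",out[0][:,:,::-1]);cv2.imwrite("pics/rect1s.png",out[1][:,:,::-1])
E
```

```text
top plate 3057 z 0.1115 [ 525.5 -250.2] [111.7 130.7] 77.4 mean [ 0.5241 -0.2491]
top standtop 1013 z 0.0594 [479.  278.2] [91.1 70.1] 70.0 mean [0.4773 0.2734]
top headtop 94 z 0.1643 [479. 278.] [18.8 17.5] 72.1 mean [0.4785 0.2764]
0.14738015633594936 0.16824170220576962
top rim 335 z 0.054 [532.9  96.5] [125.  126.5] 9.4 mean [0.5352 0.0992]Traceback (most recent call last):
  File "<stdin>", line 16, in <module>
    return _nx.concatenate(arrs, 1, dtype=dtype, casting=casting)
           ~~~~~~~~~~~~~~~^^^^^^^^^^^^^^^^^^^^^^^^^^^^^^^^^^^^^^^
ValueError: all the input array dimensions except for the concatenation axis must match exactly, but along dimension 0, the array at index 0 has size 399 and the array at index 1 has size 400
```

```bash
sed -i 's/int((y1-y0)\*s),int((x1-x0)\*s)/round((y1-y0)*s),round((x1-x0)*s)/' h.py
python3 - <<'E'
from h import *
out=[]
for c in("top","side"):
    im=np.load(c+"0c.npy");d=np.load(c+"0.npy");P=cloud(c,d)
    x,y,z=P[...,0],P[...,1],P[...,2]
    def box(m,name):
        m=m.astype(np.uint8);n,l,st,_=cv2.connectedComponentsWithStats(m);i=1+np.argmax(st[1:,4]);q=P[l==i]
        r=cv2.minAreaRect((q[:,:2]*1000).astype(np.float32));print(c,name,len(q),"z",np.median(q[:,2]).round(4),np.round(r[0],1),np.round(r[1],1),round(r[2],1),"mean",q[:,:2].mean(0).round(4))
        return q
    near=lambda a,b,r:(np.hypot(x-a,y-b)<r)&(d>0)
    box(near(.522,-.252,.12)&(z>.1)&(z<.125),"plate")
    box(near(.479,.285,.09)&(z>.045)&(z<.07),"standtop")
    q=box(near(.479,.285,.09)&(z>.145)&(z<.19),"headtop");print(q[:,2].min(),q[:,2].max())
    box(near(.534,.09,.12)&(z>.045)&(z<.07),"rim")
    a=rect(c,im,.44,.60,-.33,-.17,.11,2500);b=rect(c,im,.40,.56,.20,.36,.061,2500)
    out.append(np.hstack([a,b]))
cv2.imwrite("pics/rect1.png",out[0][:,:,::-1]);cv2.imwrite("pics/rect1s.png",out[1][:,:,::-1])
E
```

```text
top plate 3057 z 0.1115 [ 525.5 -250.2] [111.7 130.7] 77.4 mean [ 0.5241 -0.2491]
top standtop 1013 z 0.0594 [479.  278.2] [91.1 70.1] 70.0 mean [0.4773 0.2734]
top headtop 94 z 0.1643 [479. 278.] [18.8 17.5] 72.1 mean [0.4785 0.2764]
0.14738015633594936 0.16824170220576962
top rim 335 z 0.054 [532.9  96.5] [125.  126.5] 9.4 mean [0.5352 0.0992]
side plate 1075 z 0.1102 [ 525.1 -249.6] [119.  130.3] 77.7 mean [ 0.5254 -0.2406]
side standtop 1451 z 0.058 [478.8 279.2] [91.9 70.3] 69.8 mean [0.4804 0.2889]
side headtop 165 z 0.1614 [478.8 279.7] [18.9 18.3] 71.5 mean [0.4791 0.2825]
0.1450473238649742 0.16489386194934674
side rim 475 z 0.0515 [533.5  98.2] [125.9 127.6] 17.2 mean [0.5328 0.1001]
```

View pics/rect1.png

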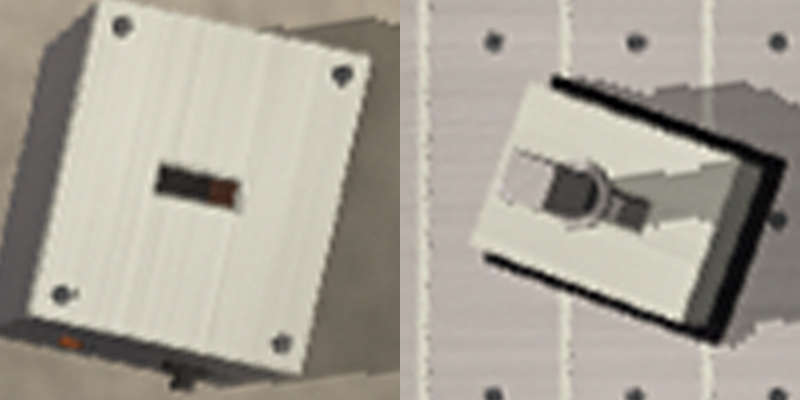

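View pics/rect1s.png

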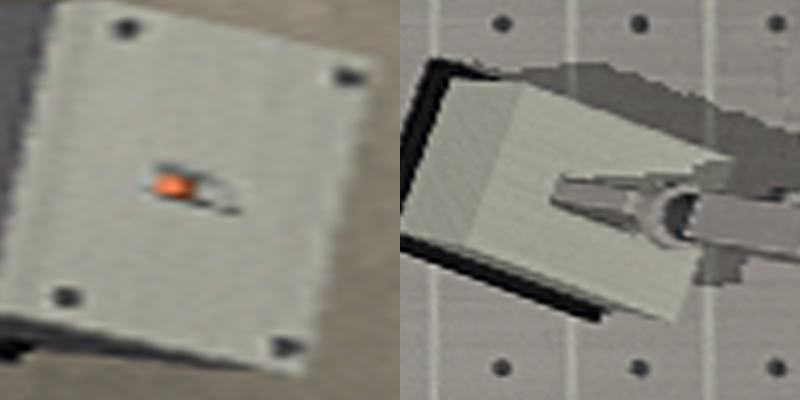

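>>> move_arm --series '[{"dp": [0.016, 0.031, 0.002], "twist": [0, 0, 0.035], "hand": 0.0854}, {"dp": [0.016, 0.031, 0.002], "twist": [0, 0, 0.035], "hand": 0.0854}, {"dp": [0.016, 0.031, 0.002], "twist": [0, 0, 0.035], "hand": 0.0854}, {"dp": [0.016, 0.031, 0.002], "twist": [0, 0, 0.035], "hand": 0.0854}, {"dp": [0.016, 0.031, 0.002], "twist": [0, 0, 0.035], "hand": 0.0854}, {"dp": [0.016, 0.031, 0.002], "twist": [0, 0, 0.035], "hand": 0.0854}, {"dp": [0.016, 0.031, 0.002], "twist": [0, 0, 0.035], "hand": 0.0854}, {"dp": [0.016, 0.031, 0.002], "twist": [0, 0, 0.035], "hand": 0.0854}]'

```text
time_s: 2.07
ee_pos: [0.4089, -0.337, 0.2477]
tcp_rot: [3.141, -0.0, 0.727]
wrist_force: [0.7, -0.6, 0.0]
opening: 0.0852
```

>>> move_arm --series '[{"dp": [0.016, 0.031, 0.002], "twist": [0, 0, 0.035], "hand": 0.0854}, {"dp": [0.016, 0.031, 0.002], "twist": [0, 0, 0.035], "hand": 0.0854}, {"dp": [0.016, 0.031, 0.002], "twist": [0, 0, 0.035], "hand": 0.0854}, {"dp": [0.016, 0.031, 0.002], "twist": [0, 0, 0.035], "hand": 0.0854}, {"dp": [0.016, 0.031, 0.002], "twist": [0, 0, 0.035], "hand": 0.0854}, {"dp": [0.01, 0.035, 0], "twist": [0, 0, 0.035], "hand": 0.0854}, {"dp": [0, 0.038, 0], "twist": [0, 0, 0.035], "hand": 0.0854}, {"dp": [0, 0.038, 0], "twist": [0, 0, 0.035], "hand": 0.0854}]'

```text
time_s: 2.73
ee_pos: [0.4988, -0.0708, 0.2574]
tcp_rot: [3.141, -0.001, 1.007]
wrist_force: [0.7, 0.4, -0.2]
opening: 0.0853
```

>>> move_arm --series '[{"dp": [-0.002, 0.036, 0], "twist": [0, 0, 0.021], "hand": 0.0854}, {"dp": [-0.002, 0.036, 0], "twist": [0, 0, 0.022], "hand": 0.0854}, {"dp": [-0.002, 0.036, 0], "twist": [0, 0, 0.021], "hand": 0.0854}, {"dp": [-0.002, 0.036, 0], "twist": [0, 0, 0.022], "hand": 0.0854}, {"dp": [-0.002, 0.036, 0], "twist": [0, 0, 0.021], "hand": 0.0854}, {"dp": [-0.002, 0.036, -0.005], "twist": [0, 0, 0.022], "hand": 0.0854}, {"dp": [-0.002, 0.036, -0.01], "twist": [0, 0, 0.021], "hand": 0.0854}, {"dp": [-0.002, 0.036, -0.015], "twist": [0, 0, 0.022], "hand": 0.0854}]'

```text
time_s: 3.4
ee_pos: [0.483, 0.2177, 0.2284]
tcp_rot: [3.139, -0.003, 1.178]
wrist_force: [0.1, -0.6, 0.3]
opening: 0.0856
```

>>> move_arm --series '[{"dp": [-0.002, 0.03, -0.01], "twist": [0, 0, 0.021], "hand": 0.0854}, {"dp": [-0.002, 0.025, 0], "twist": [0, 0, 0.022], "hand": 0.0854}, {"dp": [0, 0, 0], "twist": [0, 0, 0], "hand": 0.0854}]'

```text
time_s: 3.65
ee_pos: [0.4758, 0.2779, 0.217]
tcp_rot: [-3.138, -0.005, 1.231]
wrist_force: [-0.3, 0.8, 1.4]
opening: 0.0852
```

Run:
```python
from h import *
s=read_state();print(s["time_s"],s["ee_pos"],s["tcp_rot"],s["joint_pos"].round(2))
im,d=get_image("side");cv2.imwrite("pics/side2.png",im[:,:,::-1])
```

```text
3.65 [0.4758247  0.27787216 0.21696251] [-3.13815969 -0.00469195  1.23118075] [-0.32  0.5  -0.37  1.73  0.21  0.95 -1.11]
```

View pics/side2.png

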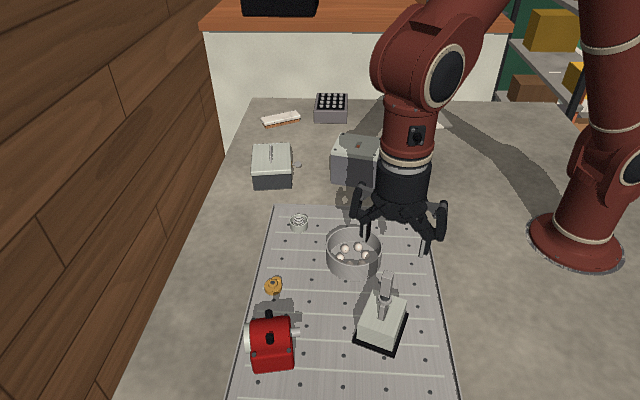

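Run:
```python
from h import *
s=read_state();print(s["time_s"],s["ee_pos"],s["tcp_rot"])
for c in("side","top"): print(c,px(c,s["ee_pos"]),px(c,[.479,.279,.163]),px(c,[.479,.279,.217]))
im,d=get_image("side");P=cloud("side",d)
for v in range(225,262,4): print(v,P[v,362:370:3].round(3).tolist(),P[v,420:432:4].round(3).tolist())
```

```text
3.7 [0.47692707 0.27438827 0.21711753] [-3.13995108e+00 -1.90692413e-03  1.22718975e+00]
side [[391.17176395 250.18491692]] [[387.20712221 274.35652551]] [[390.08503993 252.18673436]]
top [[194.16894513 236.64307307]] [[199.67924712 238.78774434]] [[192.10715933 235.2468798 ]]
225 [[0.527, 0.263, 0.261], [0.522, 0.268, 0.265], [0.517, 0.26, 0.258]] [[0.444, 0.3, 0.297], [0.434, 0.283, 0.282], [0.428, 0.285, 0.284]]
229 [[0.527, 0.269, 0.257], [0.522, 0.271, 0.259], [0.516, 0.259, 0.248]] [[0.442, 0.298, 0.287], [0.437, 0.301, 0.29], [0.429, 0.292, 0.282]]
233 [[0.526, 0.268, 0.248], [0.522, 0.269, 0.249], [0.516, 0.256, 0.237]] [[0.442, 0.3, 0.281], [0.436, 0.302, 0.283], [0.43, 0.301, 0.282]]
237 [[0.526, 0.268, 0.238], [0.521, 0.27, 0.241], [0.499, 0.048, 0.033]] [[0.369, 0.009, 0.003], [0.436, 0.305, 0.277], [0.43, 0.304, 0.277]]
241 [[0.512, 0.042, 0.014], [0.505, 0.044, 0.016], [0.498, 0.048, 0.02]] [[0.439, 0.3, 0.264], [0.433, 0.297, 0.262], [0.427, 0.299, 0.264]]
245 [[0.512, 0.05, 0.009], [0.505, 0.051, 0.009], [0.498, 0.053, 0.011]] [[0.438, 0.299, 0.255], [0.431, 0.297, 0.253], [0.426, 0.3, 0.257]]
249 [[0.512, 0.062, 0.007], [0.505, 0.063, 0.008], [0.498, 0.064, 0.009]] [[0.437, 0.301, 0.248], [0.43, 0.298, 0.246], [0.354, 0.048, 0.001]]
253 [[0.513, 0.094, 0.026], [0.507, 0.096, 0.028], [0.5, 0.095, 0.027]] [[0.436, 0.301, 0.24], [0.429, 0.299, 0.238], [0.356, 0.062, 0.002]]
257 [[0.513, 0.1, 0.019], [0.506, 0.102, 0.021], [0.499, 0.101, 0.021]] [[0.377, 0.078, 0.004], [0.368, 0.077, 0.003], [0.358, 0.077, 0.004]]
261 [[0.514, 0.121, 0.028], [0.505, 0.101, 0.007], [0.499, 0.1, 0.006]] [[0.379, 0.092, 0.005], [0.369, 0.089, 0.002], [0.361, 0.092, 0.005]]
```

>>> move_arm --series '[{"dp": [0.001, 0.008, -0.01], "twist": [0, 0, 0], "hand": 0.0854}, {"dp": [0, 0, -0.02], "twist": [0, 0, 0], "hand": 0.0854}, {"dp": [0, 0, -0.02], "twist": [0, 0, 0], "hand": 0.0854}, {"dp": [0, 0, -0.02], "twist": [0, 0, 0], "hand": 0.0854}, {"dp": [0, 0, -0.017], "twist": [0, 0, 0], "hand": 0.0854}, {"dp": [0, 0, -0.01], "twist": [0, 0, 0], "hand": 0.0854}, {"dp": [0, 0, 0], "twist": [0, 0, 0], "hand": 0.0854}, {"dp": [0, 0, 0], "twist": [0, 0, 0], "hand": 0.0854}]'

```text
time_s: 4.42
ee_pos: [0.4796, 0.278, 0.1201]
tcp_rot: [-3.141, 0.0, 1.22]
wrist_force: [0.9, 0.5, 0.8]
opening: 0.0854
```

Run:
```python
from h import *
s=read_state();print(s["time_s"],s["ee_pos"],s["tcp_rot"])
im,d=get_image("side");im2,_=get_image("top")
a=cv2.resize(im[200:340,300:460],None,fx=2.5,fy=2.5,interpolation=cv2.INTER_CUBIC);b=cv2.resize(im2[170:310,130:290],None,fx=2.5,fy=2.5,interpolation=cv2.INTER_CUBIC)
cv2.imwrite("pics/g3.png",np.hstack([a,b])[:,:,::-1])
```

```text
4.4167 [0.47963022 0.27796911 0.12014327] [-3.14148025e+00  4.89271416e-04  1.21957961e+00]
```

View pics/g3.png

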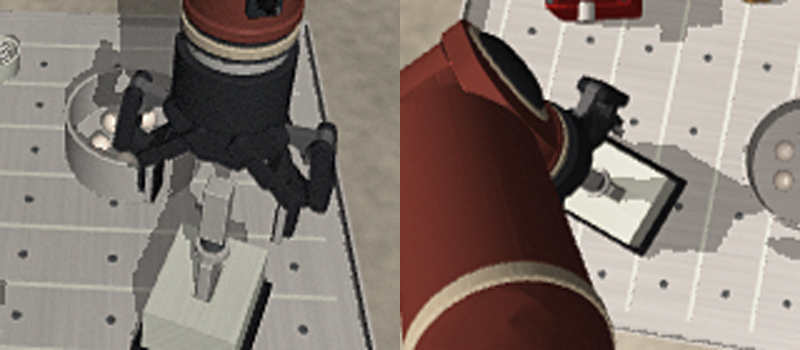

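>>> move_arm --grip_force 30 --series '[{"dp": [0, 0, 0], "twist": [0, 0, 0], "hand": 0.05}, {"dp": [0, 0, 0], "twist": [0, 0, 0], "hand": 0.03}, {"dp": [0, 0, 0], "twist": [0, 0, 0], "hand": 0.02}, {"dp": [0, 0, 0], "twist": [0, 0, 0], "hand": 0.01}, {"dp": [0, 0, 0], "twist": [0, 0, 0], "hand": 0.0}, {"dp": [0, 0, 0], "twist": [0, 0, 0], "hand": 0.0}, {"dp": [0, 0, 0], "twist": [0, 0, 0], "hand": 0.0}, {"dp": [0, 0, 0], "twist": [0, 0, 0], "hand": 0.0}]'

```text
time_s: 5.18
ee_pos: [0.4792, 0.2787, 0.1205]
tcp_rot: [-3.141, -0.0, 1.221]
wrist_force: [-0.3, -0.2, 3.0]
opening: 0.0177
```

>>> move_arm --grip_force 100 --series '[{"dp": [0, 0, 0], "twist": [0, 0, 0], "hand": 0.0}, {"dp": [0, 0, 0], "twist": [0, 0, 0], "hand": 0.0}, {"dp": [0, 0, 0], "twist": [0, 0, 0], "hand": 0.0}, {"dp": [0, 0, 0.005], "twist": [0, 0, 0], "hand": 0.0}, {"dp": [0, 0, 0.01], "twist": [0, 0, 0], "hand": 0.0}, {"dp": [0, 0, 0.015], "twist": [0, 0, 0], "hand": 0.0}, {"dp": [0, 0, 0.02], "twist": [0, 0, 0], "hand": 0.0}, {"dp": [0, 0, 0.02], "twist": [0, 0, 0], "hand": 0.0}]'

```text
time_s: 5.85
ee_pos: [0.4786, 0.2778, 0.1904]
tcp_rot: [-3.14, 0.002, 1.221]
wrist_force: [-0.3, -0.7, -3.7]
opening: 0.0168
```

>>> move_arm --series '[{"dp": [0, 0, 0.02], "twist": [0, 0, 0], "hand": 0.0}, {"dp": [0, 0, 0.01], "twist": [0, 0, 0], "hand": 0.0}, {"dp": [0, 0, 0], "twist": [0, 0, 0], "hand": 0.0}, {"dp": [0, 0, 0], "twist": [0, 0, 0], "hand": 0.0}]'

```text
time_s: 6.18
ee_pos: [0.479, 0.2781, 0.22]
tcp_rot: [-3.141, 0.001, 1.221]
wrist_force: [0.7, -0.0, -4.5]
opening: 0.017
```

Run:
```python
from h import *
s=read_state();print(s["time_s"],s["ee_pos"],s["tcp_rot"],s["wrist_force"],s["moment"])
im,d=get_image("side");P=cloud("side",d)
np.save("side4.npy",d);np.save("side4c.npy",im)
a=cv2.resize(im[180:340,300:460],None,fx=3,fy=3,interpolation=cv2.INTER_CUBIC)
cv2.imwrite("pics/g4.png",a[:,:,::-1])
for q in("shaft_tip","shaft_center"): 
  for c in ("side",): print(q,c,mark_of(c,q))
e=s["ee_pos"]
for z in(e[2]-.106,e[2]-.031): print(px("side",[e[0],e[1],z]),px("top",[e[0],e[1],z]))
```

```text
6.1833 [0.47899164 0.27805387 0.21997292] [-3.14136881e+00  7.72398638e-04  1.22065483e+00] [ 0.65005408 -0.02882098 -4.49375739] [-0.04586442  0.04306649  0.05892521]
shaft_tip side [{'point': [385.1, 292.1], 'conf': 0.69}, {'point': [383.0, 330.7], 'conf': 0.5}, {'point': [358.4, 145.7], 'conf': 0.29}]
shaft_center side [{'point': [389.1, 263.7], 'conf': 0.97}, {'point': [356.0, 261.9], 'conf': 0.38}, {'point': [273.7, 349.5], 'conf': 0.15}]
[[384.79610508 292.3211763 ]] [[206.24634108 241.73139916]]
[[388.52586506 263.54830034]] [[196.60902901 237.2141265 ]]
```

View pics/g4.png

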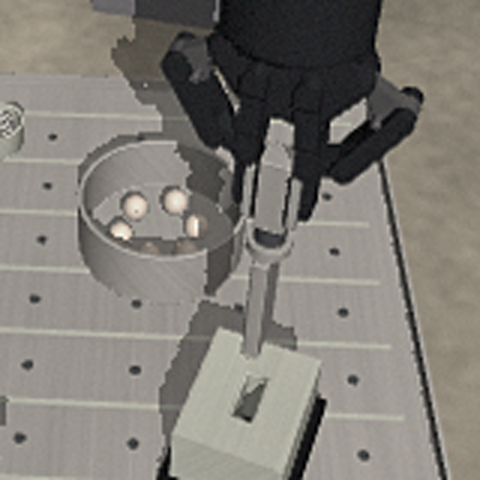

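Run:
```python
from h import *
from scipy.optimize import least_squares
for c in("top","side"):
    im=np.load(c+"0c.npy");d=np.load(c+"0.npy");P=cloud(c,d);x,y,z=P[...,0],P[...,1],P[...,2]
    b=.0012 if c=="top" else 0
    m=(d>0)&(abs(z-b-.053)<.004)&(np.hypot(x-.533,y-.097)<.075);q=P[m]
    f=least_squares(lambda p:np.hypot(q[:,0]-p[0],q[:,1]-p[1])-.062,[.533,.097],loss="soft_l1",f_scale=.001);print(c,"pot",f.x,len(q),np.hypot(*(q[:,:2]-f.x).T).mean())
    # beads: local height above floor
    m=(d>0)&(np.hypot(x-.533,y-.097)<.05)&(z-b>.019)&(z-b<.034)
    n,l,st,ct=cv2.connectedComponentsWithStats(m.astype(np.uint8))
    for i in range(1,n):
        if st[i,4]<8: continue
        q=P[l==i]-[0,0,b]
        g=least_squares(lambda p:np.r_[np.linalg.norm(q-p,axis=1)-.010,(p[2]-.018)*3],[*q.mean(0)[:2],.018],loss="soft_l1",f_scale=.001)
        print(" bead",st[i,4],g.x.round(4),ct[i].round(1),"r",np.hypot(*(g.x[:2]-f.x)).round(4))
im=np.load("top0c.npy");r=rect("top",im,.463,.603,.027,.167,.018,4000);cv2.imwrite("pics/pot1.png",r[:,:,::-1])
```

```text
top pot [0.53316041 0.09681055] 299 0.06161784006301809
 bead 51 [0.5641 0.1054 0.018 ] [293.3 222.6] r 0.0321
 bead 51 [0.5535 0.0746 0.018 ] [305.1 229.1] r 0.0301
 bead 52 [0.543  0.1255 0.0186] [283.4 230.3] r 0.0303
 bead 52 [0.5148 0.1224 0.018 ] [282.9 241.7] r 0.0315
 bead 52 [0.5222 0.0663 0.0184] [306.1 242.2] r 0.0324
 bead 51 [0.5065 0.0928 0.0185] [294.4 247.3] r 0.027
side pot [0.53318786 0.09838248] 336 0.06159210179827109
 bead 46 [0.5222 0.0674 0.0184] [357.9 246.2] r 0.0328
 bead 46 [0.5532 0.075  0.0179] [344.6 248.1] r 0.0308
 bead 50 [0.5053 0.0933 0.0181] [365.  254.3] r 0.0283
 bead 49 [0.5636 0.1054 0.0181] [339.7 257.3] r 0.0312
 bead 25 [0.5425 0.1267 0.0182] [349.1 262.6] r 0.0298
 bead 28 [0.5142 0.1231 0.0182] [361.1 262.3] r 0.0312
```

View pics/pot1.png

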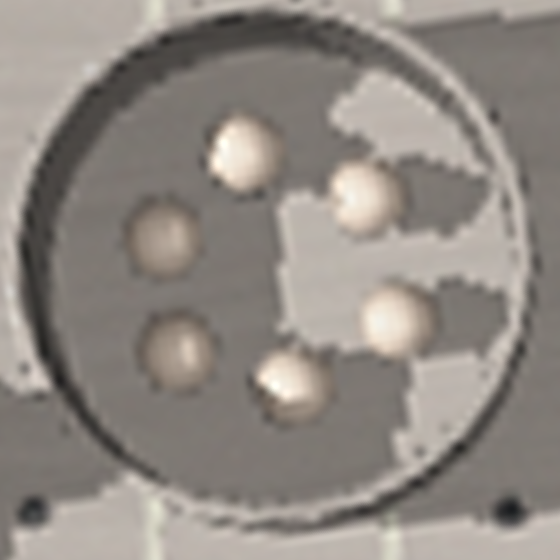

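>>> move_arm --series '[{"dp": [0.004, -0.013, 0], "twist": [0, 0, -0.036], "hand": 0.0}, {"dp": [0.004, -0.013, 0], "twist": [0, 0, -0.036], "hand": 0.0}, {"dp": [0.004, -0.013, 0], "twist": [0, 0, -0.036], "hand": 0.0}, {"dp": [0.004, -0.013, 0], "twist": [0, 0, -0.036], "hand": 0.0}, {"dp": [0.004, -0.013, 0], "twist": [0, 0, -0.036], "hand": 0.0}, {"dp": [0.004, -0.013, 0], "twist": [0, 0, -0.036], "hand": 0.0}, {"dp": [0.004, -0.013, 0], "twist": [0, 0, -0.036], "hand": 0.0}]'

```text
time_s: 6.92
ee_pos: [0.5078, 0.1857, 0.2204]
tcp_rot: [3.141, 0.0, 0.964]
wrist_force: [0.1, 0.1, -4.0]
opening: 0.0167
```

>>> move_arm --series '[{"dp": [0.004, -0.013, 0], "twist": [0, 0, -0.036], "hand": 0.0}, {"dp": [0.004, -0.013, 0], "twist": [0, 0, -0.036], "hand": 0.0}, {"dp": [0.004, -0.013, 0], "twist": [0, 0, -0.036], "hand": 0.0}, {"dp": [0.004, -0.013, 0], "twist": [0, 0, -0.036], "hand": 0.0}, {"dp": [0.004, -0.013, 0], "twist": [0, 0, -0.036], "hand": 0.0}, {"dp": [0.003, -0.012, 0], "twist": [0, 0, -0.036], "hand": 0.0}, {"dp": [0, 0, 0], "twist": [0, 0, -0.036], "hand": 0.0}, {"dp": [0, 0, 0], "twist": [0, 0, 0], "hand": 0.0}]'

```text
time_s: 7.58
ee_pos: [0.5307, 0.1089, 0.2202]
tcp_rot: [3.141, 0.0, 0.712]
wrist_force: [-0.1, 0.5, -3.5]
opening: 0.0169
```

Run:
```python
from h import *
im,d=get_image("side");im2,d2=get_image("top")
s=read_state();e=s["ee_pos"];print(s["time_s"],e,s["tcp_rot"],s["opening"],s["wrist_force"])
for c in("side","top"):
  for q in("shaft_tip","shaft_center"): print(q,c,[(x["point"],x["conf"]) for x in mark_of(c,q)][:2])
  for dz in(.1075,.0325): print(px(c,[e[0],e[1],e[2]-dz]))
a=cv2.resize(im[150:310,280:440],None,fx=2.5,fy=2.5,interpolation=cv2.INTER_CUBIC);b=cv2.resize(im2[160:320,220:380],None,fx=2.5,fy=2.5,interpolation=cv2.INTER_CUBIC)
cv2.imwrite("pics/p5.png",np.hstack([a,b])[:,:,::-1])
```

```text
7.6833 [0.53022259 0.11081377 0.22028889] [-3.14098740e+00 -3.09961199e-04  7.17398370e-01] 0.017016163808034872 [-0.51682467  0.50625761 -3.87596808]
shaft_tip side [([356.2, 230.0], 0.64), ([295.6, 224.1], 0.64)]
shaft_center side [([358.5, 202.5], 0.94)]
[[356.08880706 229.39315512]]
[[357.59206868 201.75560758]]
shaft_tip top []
shaft_center top []
[[285.643432   230.57912482]]
[[282.68183044 225.16458313]]
```

View pics/p5.png

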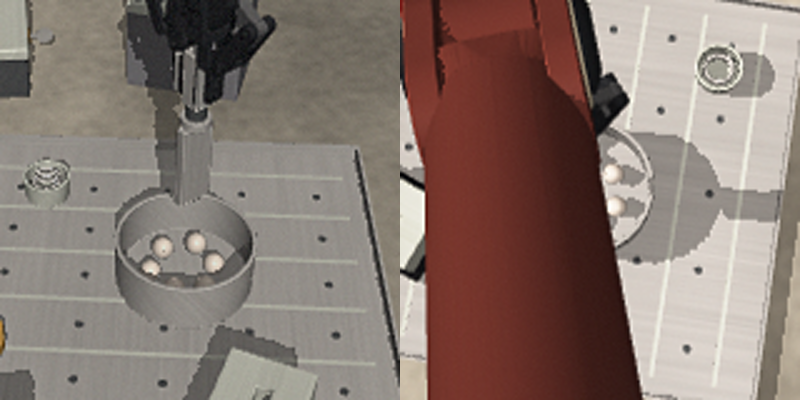

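>>> move_arm --series '[{"dp": [0.003, -0.013, 0], "twist": [0, 0, 0], "hand": 0.0}, {"dp": [0, 0, 0], "twist": [0, 0, 0], "hand": 0.0}, {"dp": [0, 0, -0.015], "twist": [0, 0, 0], "hand": 0.0}, {"dp": [0, 0, -0.015], "twist": [0, 0, 0], "hand": 0.0}, {"dp": [0, 0, -0.01], "twist": [0, 0, 0], "hand": 0.0}, {"dp": [0, 0, 0], "twist": [0, 0, 0], "hand": 0.0}]'

```text
time_s: 8.38
ee_pos: [0.5314, 0.0975, 0.178]
tcp_rot: [-3.139, 0.005, 0.717]
wrist_force: [-1.1, -1.5, -3.9]
opening: 0.0166
```

Run:
```python
from h import *
im,d=get_image("side")
s=read_state();e=s["ee_pos"];print(s["time_s"],e,s["tcp_rot"],s["opening"],s["wrist_force"])
print(mark_of("side","shaft_tip")[:2],px("side",[e[0],e[1],e[2]-.1075]))
a=cv2.resize(im[170:310,280:440],None,fx=4,fy=4,interpolation=cv2.INTER_CUBIC)
cv2.imwrite("pics/p6.png",a[:,:,::-1])
```

```text
8.4333 [0.53233977 0.09769071 0.17924923] [-3.13991601e+00  2.56581307e-03  7.17336809e-01] 0.01703294132465177 [-0.18933116 -0.49440451 -3.38806286]
[{'point': [357.4, 240.2], 'conf': 0.96}] [[354.37353661 239.1301815 ]]
```

View pics/p6.png

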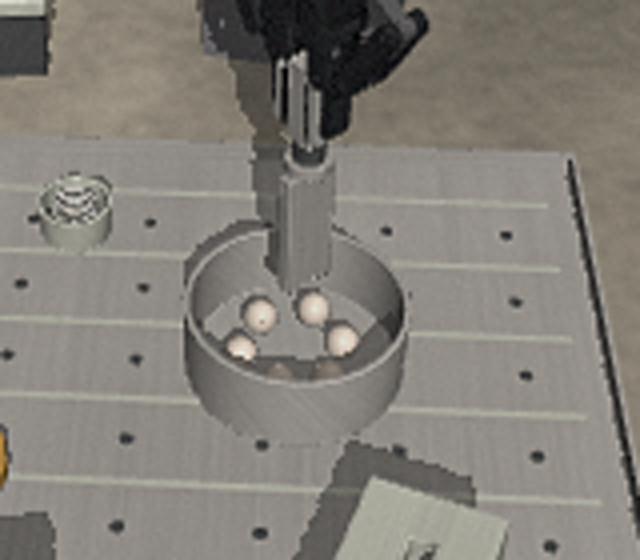

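>>> move_arm --series '[{"dp": [0.0005, 0, -0.012], "twist": [0, 0, 0], "hand": 0.0}, {"dp": [0, 0, -0.012], "twist": [0, 0, 0], "hand": 0.0}, {"dp": [0, 0, -0.012], "twist": [0, 0, 0], "hand": 0.0}, {"dp": [0, 0, -0.01], "twist": [0, 0, 0], "hand": 0.0}, {"dp": [0, 0, -0.007], "twist": [0, 0, 0], "hand": 0.0}, {"dp": [0, 0, -0.005], "twist": [0, 0, 0], "hand": 0.0}, {"dp": [0, 0, 0], "twist": [0, 0, 0], "hand": 0.0}]'

```text
time_s: 9.07
ee_pos: [0.5335, 0.0975, 0.1216]
tcp_rot: [-3.141, 0.001, 0.717]
wrist_force: [-0.4, 0.1, -4.1]
opening: 0.0169
```

Run:
```python
from h import *
im,d=get_image("side")
s=read_state();e=s["ee_pos"];print(s["time_s"],e,s["tcp_rot"],s["opening"],s["wrist_force"])
a=cv2.resize(im[170:310,280:440],None,fx=4,fy=4,interpolation=cv2.INTER_CUBIC)
cv2.imwrite("pics/p7.png",a[:,:,::-1])
# stir path, local frame: long axis u at 41deg, short axis v at -49deg
R=.037;a=np.radians(41.1);u=np.array([np.cos(a),np.sin(a)]);v=np.array([np.sin(a),-np.cos(a)])
pts=[]
def corner(th): return np.array([R*np.cos(th)-.005,R*np.sin(th)-.016])  # (v,u)
t0=np.arcsin(.016/R);t1=np.arccos(.005/R)
q=[corner(t) for t in np.linspace(t0,t1,6)]
loop=q+[p*[-1,1] for p in q[::-1][1:]]
loop=loop+[-p for p in loop[1:]]
L=[np.zeros(2)]+loop
W=[p[0]*v+p[1]*u for p in L]
D=np.diff(W,axis=0)*1000
print(len(D));print(np.round(D,1).tolist()); print(np.round(np.array(W)*1000,1).tolist())
```

```text
9.1167 [0.53382041 0.09764135 0.12221624] [-3.14137485e+00  1.76099495e-04  7.16927308e-01] 0.01686391337052351 [ 0.13014449 -0.48803487 -3.25583865]
21
[[18.6, -21.4], [2.2, 7.0], [0.8, 7.3], [-0.6, 7.3], [-2.1, 7.0], [-3.4, 6.5], [-5.9, 4.2], [-6.7, 3.0], [-7.1, 1.6], [-7.3, 0.2], [-7.2, -1.2], [-2.2, -7.0], [-0.8, -7.3], [0.6, -7.3], [2.1, -7.0], [3.4, -6.5], [5.9, -4.2], [6.7, -3.0], [7.1, -1.6], [7.3, -0.2], [7.2, 1.2]]
[[0.0, 0.0], [18.6, -21.4], [20.9, -14.4], [21.7, -7.2], [21.0, 0.1], [19.0, 7.1], [15.6, 13.6], [9.6, 17.8], [3.0, 20.8], [-4.2, 22.4], [-11.5, 22.6], [-18.6, 21.4], [-20.9, 14.4], [-21.7, 7.2], [-21.0, -0.1], [-19.0, -7.1], [-15.6, -13.6], [-9.6, -17.8], [-3.0, -20.8], [4.2, -22.4], [11.5, -22.6], [18.6, -21.4]]
```

View pics/p7.png

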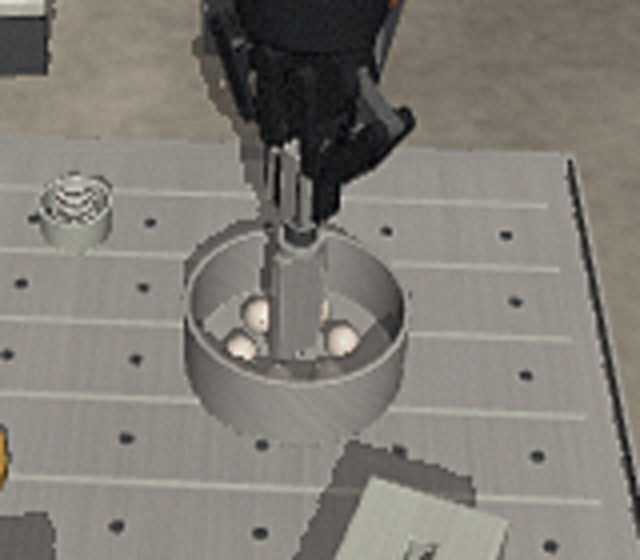

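>>> move_arm --series '[{"dp": [0.006, -0.007, 0], "twist": [0, 0, 0], "hand": 0.0}, {"dp": [0.006, -0.007, 0], "twist": [0, 0, 0], "hand": 0.0}, {"dp": [0.006, -0.007, 0], "twist": [0, 0, 0], "hand": 0.0}, {"dp": [0.002, 0.007, 0], "twist": [0, 0, 0], "hand": 0.0}, {"dp": [0.001, 0.007, 0], "twist": [0, 0, 0], "hand": 0.0}, {"dp": [0, 0.007, 0], "twist": [0, 0, 0], "hand": 0.0}, {"dp": [-0.002, 0.007, 0], "twist": [0, 0, 0], "hand": 0.0}, {"dp": [-0.004, 0.007, 0], "twist": [0, 0, 0], "hand": 0.0}]'

```text
time_s: 9.78
ee_pos: [0.5486, 0.1134, 0.1223]
tcp_rot: [-3.141, -0.001, 0.718]
wrist_force: [-0.7, -0.5, -2.8]
opening: 0.0165
```

>>> move_arm --series '[{"dp": [-0.006, 0.004, 0], "twist": [0, 0, 0], "hand": 0.0}, {"dp": [-0.007, 0.003, 0], "twist": [0, 0, 0], "hand": 0.0}, {"dp": [-0.007, 0.002, 0], "twist": [0, 0, 0], "hand": 0.0}, {"dp": [-0.007, 0, 0], "twist": [0, 0, 0], "hand": 0.0}, {"dp": [-0.007, -0.001, 0], "twist": [0, 0, 0], "hand": 0.0}, {"dp": [-0.002, -0.007, 0], "twist": [0, 0, 0], "hand": 0.0}, {"dp": [-0.001, -0.007, 0], "twist": [0, 0, 0], "hand": 0.0}, {"dp": [0, -0.007, 0], "twist": [0, 0, 0], "hand": 0.0}]'

```text
time_s: 10.45
ee_pos: [0.5118, 0.097, 0.1224]
tcp_rot: [3.141, 0.0, 0.716]
wrist_force: [-0.3, -0.5, -3.2]
opening: 0.0163
```

```bash
cat > look.py <<'E'
from h import *
import sys
im,d=get_image("side")
s=read_state();e=s["ee_pos"];print(s["time_s"],e,s["tcp_rot"],s["opening"],s["wrist_force"],"rel",(e[:2]-[.533,.0975])*1000)
a=cv2.resize(im[170:310,280:440],None,fx=4,fy=4,interpolation=cv2.INTER_CUBIC)
cv2.imwrite(f"pics/{sys.argv[1]}.png",a[:,:,::-1])
E
python3 look.py p8
```

```text
10.5 [0.51207241 0.0945455  0.12228902] [3.13950845e+00 1.81204201e-03 7.12837118e-01] 0.016974462386317897 [ 0.79036281 -1.65685565 -4.32581145] rel [-20.92758612  -2.95449914]
```

View pics/p8.png

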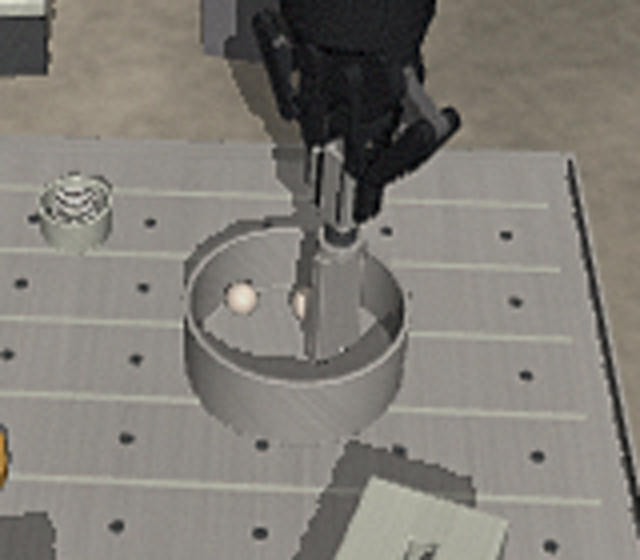

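>>> move_arm --series '[{"dp": [0.002, -0.007, 0], "twist": [0, 0, 0], "hand": 0.0}, {"dp": [0.003, -0.007, 0], "twist": [0, 0, 0], "hand": 0.0}, {"dp": [0.006, -0.004, 0], "twist": [0, 0, 0], "hand": 0.0}, {"dp": [0.007, -0.003, 0], "twist": [0, 0, 0], "hand": 0.0}, {"dp": [0.007, -0.002, 0], "twist": [0, 0, 0], "hand": 0.0}, {"dp": [0.007, 0, 0], "twist": [0, 0, 0], "hand": 0.0}, {"dp": [0.007, 0.001, 0], "twist": [0, 0, 0], "hand": 0.0}, {"dp": [0.002, 0.007, 0], "twist": [0, 0, 0], "hand": 0.0}]'

```text
time_s: 11.17
ee_pos: [0.5548, 0.0823, 0.1222]
tcp_rot: [3.14, -0.001, 0.714]
wrist_force: [0.0, -1.4, -3.5]
opening: 0.0168
```

>>> move_arm --series '[{"dp": [0.001, 0.007, 0], "twist": [0, 0, 0], "hand": 0.0}, {"dp": [-0.006, 0.003, 0], "twist": [0, 0, 0], "hand": 0.0}, {"dp": [-0.007, 0.003, 0], "twist": [0, 0, 0], "hand": 0.0}, {"dp": [-0.007, 0.002, 0], "twist": [0, 0, 0], "hand": 0.0}, {"dp": [0, 0, 0], "twist": [0, 0, 0], "hand": 0.0}]'

```text
time_s: 11.58
ee_pos: [0.5306, 0.0995, 0.1221]
tcp_rot: [-3.139, 0.003, 0.719]
wrist_force: [-0.6, 0.6, -4.0]
opening: 0.0169
```

```bash
python3 look.py p9
```

```text
11.6333 [0.5320034  0.09896787 0.1223276 ] [-3.14073690e+00  1.52823836e-03  7.18513481e-01] 0.016996795657405132 [ 0.73378836 -0.79691223 -3.51477584] rel [-0.99659501  1.46787225]
```

View pics/p9.png

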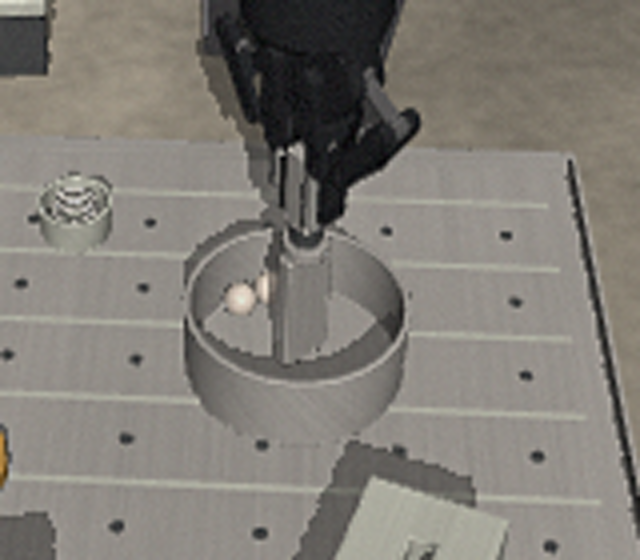

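>>> move_arm --series '[{"dp": [0, 0, 0.01], "twist": [0, 0, 0], "hand": 0.0}, {"dp": [0, 0, 0.02], "twist": [0, 0, 0], "hand": 0.0}, {"dp": [0, 0, 0.02], "twist": [0, 0, 0], "hand": 0.0}, {"dp": [0, 0, 0.02], "twist": [0, 0, 0], "hand": 0.0}, {"dp": [0, 0, 0.02], "twist": [0, 0, 0], "hand": 0.0}, {"dp": [0, 0, 0.02], "twist": [0, 0, 0], "hand": 0.0}, {"dp": [0, 0, 0.02], "twist": [0, 0, 0], "hand": 0.0}, {"dp": [0, -0.01, 0], "twist": [0, 0, 0.04], "hand": 0.0}]'

```text
time_s: 12.3
ee_pos: [0.5364, 0.0917, 0.2578]
tcp_rot: [3.138, -0.011, 0.76]
wrist_force: [1.4, 0.4, -2.7]
opening: 0.0171
```

>>> move_arm --series '[{"dp": [0, -0.02, 0], "twist": [0, 0, 0.04], "hand": 0.0}, {"dp": [0, -0.02, 0], "twist": [0, 0, 0.04], "hand": 0.0}, {"dp": [0, -0.02, 0], "twist": [0, 0, 0.04], "hand": 0.0}, {"dp": [0, -0.02, 0], "twist": [0, 0, 0.04], "hand": 0.0}, {"dp": [0, -0.02, 0], "twist": [0, 0, 0.04], "hand": 0.0}, {"dp": [0, -0.02, 0], "twist": [0, 0, 0.04], "hand": 0.0}, {"dp": [0, -0.02, 0], "twist": [0, 0, 0.04], "hand": 0.0}, {"dp": [0, 0, 0], "twist": [0, 0, 0], "hand": 0.0}]'

```text
time_s: 12.97
ee_pos: [0.5335, -0.0588, 0.2528]
tcp_rot: [3.139, 0.005, 1.028]
wrist_force: [0.2, -1.1, -4.3]
opening: 0.0167
```

Run:
```python
from h import *
from scipy.optimize import least_squares, linear_sum_assignment
im,d=get_image("top");im2,d2=get_image("side")
s=read_state();e=s["ee_pos"];print(s["time_s"],e,s["tcp_rot"],s["opening"])
cv2.imwrite("pics/t10.png",im[:,:,::-1])
B0=np.array([(.5639,.1054),(.5534,.0748),(.5428,.1261),(.5145,.1228),(.5222,.0669),(.5059,.0930)])
C=[.533,.0975]
for c,D in(("top",d),("side",d2)):
    P=cloud(c,D);x,y,z=P[...,0],P[...,1],P[...,2];b=.0012 if c=="top" else 0
    m=(D>0)&(np.hypot(x-C[0],y-C[1])<.0555)&(z-b>.019)&(z-b<.034)
    n,l,st,ct=cv2.connectedComponentsWithStats(m.astype(np.uint8));B=[]
    for i in range(1,n):
        if st[i,4]<8: continue
        q=P[l==i]-[0,0,b]
        g=least_squares(lambda p:np.r_[np.linalg.norm(q-p,axis=1)-.010,(p[2]-.018)*3],[*q.mean(0)[:2],.018],loss="soft_l1",f_scale=.001)
        print(c," bead",st[i,4],g.x.round(4),ct[i].round(1),"r",np.hypot(*(g.x[:2]-C)).round(4),"nearest start",np.hypot(*(B0-g.x[:2]).T).min().round(4))
r=rect("top",im,.463,.603,.027,.167,.018,4000);cv2.imwrite("pics/pot2.png",r[:,:,::-1])
```

```text
13.0667 [ 0.5336969  -0.05293542  0.25286257] [ 3.14100093e+00 -1.19226204e-04  1.03279760e+00] 0.017221005660537005
top  bead 46 [0.5614 0.1381 0.0183] [280.  222.1] r 0.0496 nearest start 0.0222
top  bead 134 [0.5468 0.055  0.0227] [312.9 232.7] r 0.0447 nearest start 0.0208
top  bead 46 [0.5192 0.1434 0.0179] [274.8 238.3] r 0.0479 nearest start 0.0211
top  bead 50 [0.4998 0.1311 0.0181] [278.2 247.2] r 0.0473 nearest start 0.0169
side  bead 84 [0.5586 0.0597 0.0222] [343.  242.4] r 0.0457 nearest start 0.016
side  bead 44 [0.5289 0.0491 0.0182] [355.3 240.8] r 0.0486 nearest start 0.019
```

View pics/pot2.png

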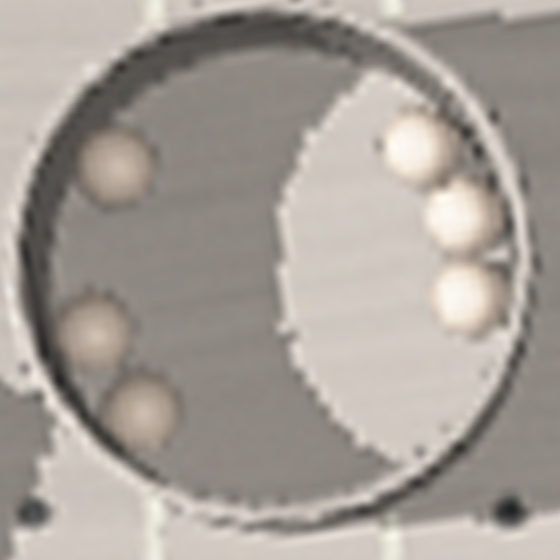

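View pics/t10.png

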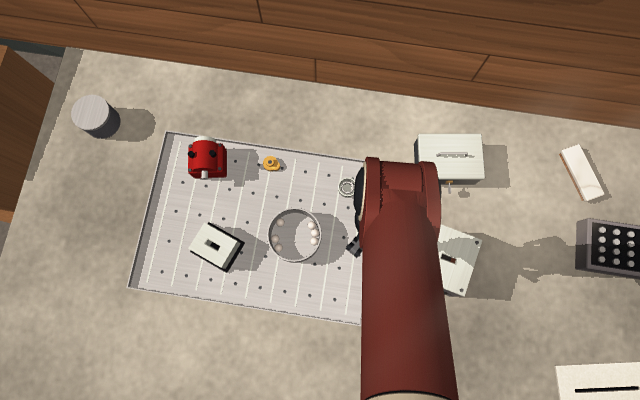

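>>> move_arm --series '[{"dp": [-0.001, -0.02, 0], "twist": [0, 0, 0.032], "hand": 0.0}, {"dp": [-0.001, -0.02, 0], "twist": [0, 0, 0.032], "hand": 0.0}, {"dp": [-0.001, -0.02, 0], "twist": [0, 0, 0.032], "hand": 0.0}, {"dp": [-0.001, -0.02, 0], "twist": [0, 0, 0.032], "hand": 0.0}, {"dp": [-0.001, -0.02, 0], "twist": [0, 0, 0.032], "hand": 0.0}, {"dp": [-0.001, -0.02, 0], "twist": [0, 0, 0.032], "hand": 0.0}, {"dp": [-0.001, -0.02, 0], "twist": [0, 0, 0.032], "hand": 0.0}, {"dp": [-0.001, -0.02, 0], "twist": [0, 0, 0.032], "hand": 0.0}]'

```text
time_s: 13.73
ee_pos: [0.5262, -0.2107, 0.2528]
tcp_rot: [3.141, -0.001, 1.296]
wrist_force: [0.0, -1.0, -3.1]
opening: 0.0167
```

>>> move_arm --series '[{"dp": [0, -0.02, 0], "twist": [0, 0, 0.032], "hand": 0.0}, {"dp": [0, -0.016, 0], "twist": [0, 0, 0.032], "hand": 0.0}, {"dp": [0, 0, 0], "twist": [0, 0, 0], "hand": 0.0}, {"dp": [0, 0, 0], "twist": [0, 0, 0], "hand": 0.0}, {"dp": [0, 0, 0], "twist": [0, 0, 0], "hand": 0.0}]'

```text
time_s: 14.15
ee_pos: [0.5263, -0.2452, 0.2525]
tcp_rot: [-3.142, -0.002, 1.359]
wrist_force: [-0.1, 0.1, -3.6]
opening: 0.0168
```

```bash
cat > look2.py <<'E'
from h import *
import sys
im,d=get_image("side");np.save("s_last.npy",d);np.save("s_lastc.npy",im)
s=read_state();e=s["ee_pos"];print(s["time_s"],e,s["tcp_rot"],s["opening"],s["wrist_force"],s["qvel"].round(3))
print("tip pred",px("side",[e[0],e[1],e[2]-.1075]),"centre",px("side",[e[0],e[1],e[2]-.0325]))
for q in("shaft_tip","shaft_center"): print(q,[(x["point"],x["conf"]) for x in mark_of("side",q)][:2])
a=cv2.resize(im[60:200,300:420],None,fx=4,fy=4,interpolation=cv2.INTER_CUBIC)
cv2.imwrite(f"pics/{sys.argv[1]}.png",a[:,:,::-1])
E
python3 look2.py s11
```

```text
14.2 [ 0.52637747 -0.24501996  0.25256202] [ 3.14145486e+00 -1.72183039e-03  1.35948210e+00] 0.01681062862485542 [-0.27662439  0.28743747 -3.87462956] [-0.004 -0.     0.     0.001  0.007 -0.002  0.003]
tip pred [[357.75903142 134.00888518]] centre [[358.97657388 108.84384031]]
shaft_tip [([358.0, 136.0], 0.8)]
shaft_center [([357.2, 109.0], 0.9)]
```

View pics/s11.png

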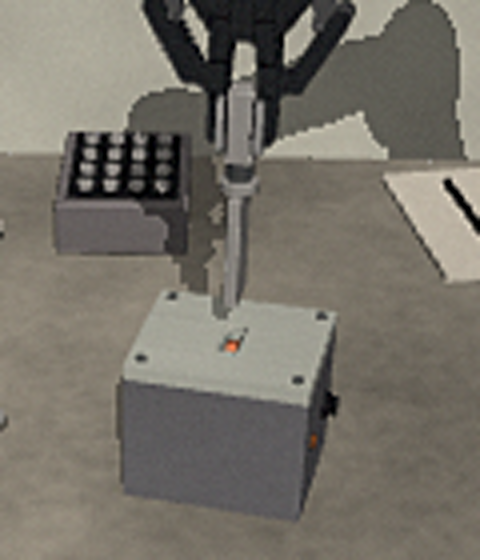

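>>> move_arm --series '[{"dp": [-0.001, -0.0045, -0.01], "twist": [0, 0.001, -0.007], "hand": 0.0}, {"dp": [0, 0, -0.012], "twist": [0, 0, 0], "hand": 0.0}, {"dp": [0, 0, -0.005], "twist": [0, 0, 0], "hand": 0.0}, {"dp": [0, 0, 0], "twist": [0, 0, 0], "hand": 0.0}, {"dp": [0, 0, 0], "twist": [0, 0, 0], "hand": 0.0}, {"dp": [0, 0, 0], "twist": [0, 0, 0], "hand": 0.0}]'

```text
time_s: 14.8
ee_pos: [0.5253, -0.2518, 0.2257]
tcp_rot: [-3.142, 0.0, 1.35]
wrist_force: [0.0, -0.3, -3.7]
opening: 0.0166
```

```bash
python3 look2.py s12
python3 - <<'E'
from h import *
d=np.load("s_last.npy");im=np.load("s_lastc.npy");P=cloud("side",d)
e=read_state()["ee_pos"];yaw=read_state()["tcp_rot"][2]
u=np.array([np.cos(yaw),np.sin(yaw)]);v=np.array([np.sin(yaw),-np.cos(yaw)])
D0=np.load("side0.npy")
Q=P[...,:2]-e[:2];U=Q@u;V=Q@v;Z=P[...,2]-e[2]+.1075
m=(d>0)&(abs(U)<.03)&(abs(V)<.02)&(D0-d>.01)
for lo in np.arange(-.005,.15,.01):
    k=m&(Z>=lo)&(Z<lo+.01)
    if k.sum()>3: print(round(lo,3),k.sum(),"U med/max",np.percentile(U[k],[50,90]).round(4),"V min,max",np.percentile(V[k],[3,97]).round(4))
# zoom with predicted outline
W=lambda a,b,z:[*(e[:2]+a*u+b*v),e[2]-.1075+z]
S=6;x0,y0=325,100
g=cv2.resize(im[y0:y0+90,x0:x0+80],None,fx=S,fy=S,interpolation=cv2.INTER_CUBIC)
def dr(pts,col):
    q=((px("side",np.array(pts))-[x0-.5,y0-.5])*S).astype(int);cv2.polylines(g,[q],True,col,1)
dr([W(.016,-.005,0),W(.016,.005,0),W(.016,.005,.08),W(.016,-.005,.08)],(255,0,0))
dr([W(-.016,.005,0),W(.016,.005,0),W(.016,.005,.08),W(-.016,.005,.08)],(0,255,0))
a=np.radians(77.5);us=np.array([np.cos(a),np.sin(a)]);vs=np.array([us[1],-us[0]]);c=np.array([.5253,-.2497])
dr([[*(c+i*us+j*vs),.11] for i,j in((.017,.006),(.017,-.006),(-.017,-.006),(-.017,.006))],(0,0,255))
dr([[*(c+i*us+j*vs),.11] for i,j in((.055,.065),(.055,-.065),(-.055,-.065),(-.055,.065))],(255,255,0))
cv2.imwrite("pics/s12o.png",g[:,:,::-1])
E
```

```text
14.85 [ 0.52534112 -0.25189654  0.22588786] [3.14119451e+00 2.22880838e-04 1.35000048e+00] 0.01672434819876215 [ 0.43098332 -0.23639196 -4.28465093] [ 0.002 -0.005  0.    -0.    -0.001 -0.     0.001]
tip pred [[357.7100135  141.23500845]] centre [[358.9013949 116.8724887]]
shaft_tip [([359.2, 116.2], 0.51)]
shaft_center []
-0.005 7 U med/max [0.0123 0.0175] V min,max [-0.0056  0.0006]
0.005 14 U med/max [0.0148 0.0175] V min,max [-0.0059  0.0021]
0.015 17 U med/max [0.0131 0.0172] V min,max [-0.0059  0.0028]
0.025 20 U med/max [0.0139 0.0175] V min,max [-0.0061  0.0028]
0.035 19 U med/max [0.0155 0.017 ] V min,max [-0.0057  0.0037]
0.045 20 U med/max [0.0135 0.0166] V min,max [-0.0057  0.0035]
0.055 17 U med/max [0.0141 0.0164] V min,max [-0.0058  0.0046]
0.065 15 U med/max [0.0153 0.0167] V min,max [-0.0057  0.0017]
0.075 24 U med/max [0.0111 0.0157] V min,max [-0.0132  0.0043]
0.085 38 U med/max [0.0085 0.0124] V min,max [-0.0123  0.0099]
0.095 21 U med/max [0.0081 0.0094] V min,max [-0.0088  0.0072]
0.105 36 U med/max [0.0093 0.0112] V min,max [-0.0155  0.0121]
0.115 52 U med/max [0.0091 0.0121] V min,max [-0.0181  0.0189]
0.125 55 U med/max [0.0096 0.0122] V min,max [-0.0178  0.0191]
0.135 59 U med/max [0.0087 0.0123] V min,max [-0.0192  0.0194]
0.145 61 U med/max [0.0085 0.0131] V min,max [-0.0193  0.0184]
```

View pics/s12o.png

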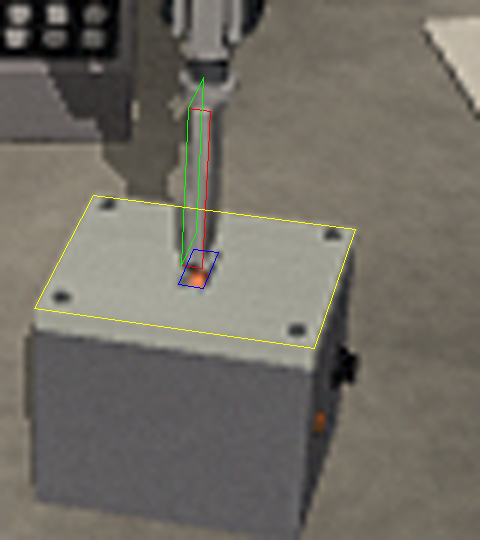

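View pics/s12.png

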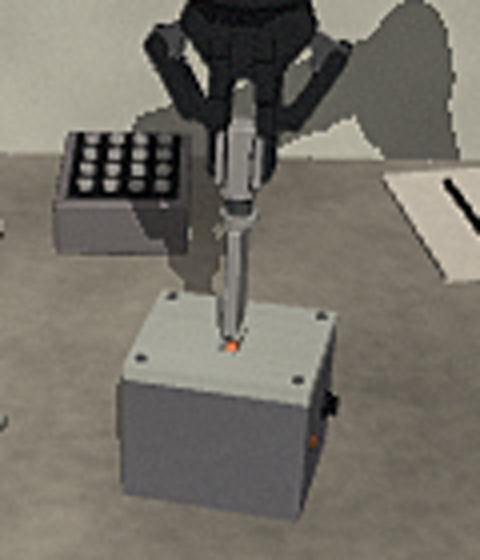

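Run:
```python
from h import *
im=np.load("s_lastc.npy").astype(float);bg=np.load("side0c.npy").astype(float)
s=read_state();e=s["ee_pos"];yaw=s["tcp_rot"][2]
u=np.array([np.cos(yaw),np.sin(yaw)]);v=np.array([np.sin(yaw),-np.cos(yaw)])
W=lambda a,b,z:[*(e[:2]+a*u+b*v),e[2]-.1075+z]
for z in np.arange(.01,.08,.01):
    # expected silhouettes: left edge = (-.016,+.005) or (+.016,+.005); right = (.016,-.005)
    pts=px("side",np.array([W(a,b,z) for a in(.016,-.016) for b in(.005,-.005)]))
    print("z",round(z,3),"front L/R",pts[0].round(1),pts[1].round(1),"back L/R",pts[2].round(1),pts[3].round(1))
for r in range(118,143,2):
    print(r,"img",im[r,350:366].sum(1).astype(int).tolist(),"\n    bg ",bg[r,350:366].sum(1).astype(int).tolist())
```

```text
z 0.01 front L/R [354.9 140.6] [358.4 141.1] back L/R [357.4 135.1] [360.9 135.6]
z 0.02 front L/R [355.  137.4] [358.6 137.9] back L/R [357.5 132. ] [361.  132.4]
z 0.03 front L/R [355.2 134.2] [358.8 134.7] back L/R [357.7 128.8] [361.2 129.2]
z 0.04 front L/R [355.3 131. ] [358.9 131.4] back L/R [357.9 125.6] [361.4 126. ]
z 0.05 front L/R [355.5 127.7] [359.1 128.1] back L/R [358.  122.3] [361.6 122.8]
z 0.06 front L/R [355.6 124.4] [359.3 124.8] back L/R [358.2 119. ] [361.7 119.5]
z 0.07 front L/R [355.8 121. ] [359.4 121.4] back L/R [358.3 115.7] [361.9 116.2]
z 0.08 front L/R [355.9 117.6] [359.6 118. ] back L/R [358.5 112.4] [362.1 112.8]
118 img [213, 222, 224, 211, 354, 348, 184, 455, 472, 496, 268, 214, 287, 324, 328, 321] 
    bg  [336, 340, 336, 340, 339, 341, 333, 329, 326, 318, 312, 315, 322, 321, 321, 323]
120 img [232, 224, 225, 207, 213, 222, 182, 412, 396, 405, 213, 215, 307, 325, 326, 330] 
    bg  [336, 338, 338, 333, 331, 327, 338, 344, 324, 324, 314, 303, 317, 307, 322, 326]
122 img [241, 243, 246, 229, 235, 230, 167, 410, 395, 401, 206, 215, 321, 350, 346, 35
[... 1182 characters left out ...]
79, 474, 500, 300, 292, 370, 387, 402, 268, 199, 349, 489, 477, 479, 481] 
    bg  [463, 459, 454, 463, 465, 461, 460, 457, 459, 460, 464, 456, 463, 466, 475, 481]
138 img [477, 478, 483, 503, 314, 205, 392, 391, 407, 215, 189, 423, 475, 470, 458, 450] 
    bg  [468, 468, 468, 471, 468, 471, 463, 470, 473, 465, 459, 460, 453, 447, 453, 464]
140 img [478, 467, 476, 495, 307, 252, 378, 393, 406, 191, 289, 494, 473, 482, 474, 465] 
    bg  [473, 467, 475, 460, 462, 462, 458, 468, 464, 481, 474, 465, 475, 474, 470, 458]
142 img [481, 476, 482, 487, 516, 270, 413, 396, 401, 269, 439, 295, 475, 481, 483, 467] 
    bg  [478, 469, 478, 477, 476, 477, 485, 469, 446, 431, 426, 277, 473, 472, 473, 465]
```

>>> move_arm --series '[{"dp": [0.0005, 0.0017, 0], "twist": [0, 0, 0.002], "hand": 0.0}, {"dp": [0, 0, 0], "twist": [0, 0, 0], "hand": 0.0}, {"dp": [0, 0, -0.003], "twist": [0, 0, 0], "hand": 0.0}, {"dp": [0, 0, -0.003], "twist": [0, 0, 0], "hand": 0.0}, {"dp": [0, 0, -0.003], "twist": [0, 0, 0], "hand": 0.0}, {"dp": [0, 0, 0], "twist": [0, 0, 0], "hand": 0.0}]'

```text
time_s: 15.45
ee_pos: [0.5249, -0.2502, 0.2154]
tcp_rot: [-3.139, -0.0, 1.352]
wrist_force: [-0.4, -0.5, -3.4]
opening: 0.0168
```

```bash
python3 look2.py s13
```

```text
15.5 [ 0.52498584 -0.25018845  0.2156991 ] [-3.13947798e+00 -2.11317056e-05  1.35179977e+00] 0.0171248486663422 [-0.18595677  0.52281058 -3.22439177] [ 0.003 -0.008 -0.002 -0.008  0.     0.009  0.001]
tip pred [[357.68444413 144.70495126]] centre [[358.86941783 120.59709317]]
shaft_tip [([356.8, 147.9], 0.56)]
shaft_center [([357.6, 120.7], 0.78)]
```

View pics/s13.png

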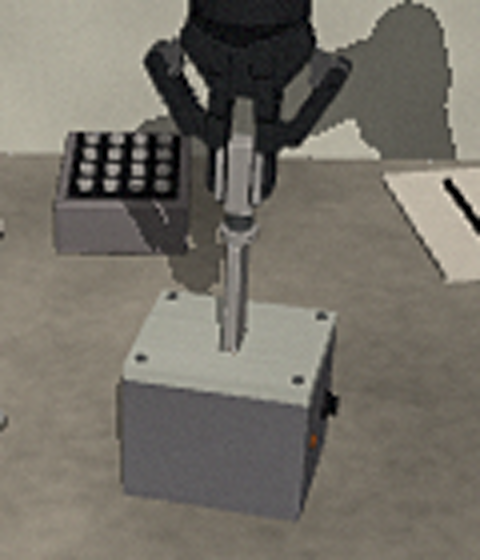

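>>> move_arm --series '[{"dp": [0.0003, 0, -0.002], "twist": [0, 0, 0], "hand": 0.0}, {"dp": [0, 0, -0.002], "twist": [0, 0, 0], "hand": 0.0}, {"dp": [0, 0, -0.002], "twist": [0, 0, 0], "hand": 0.0}, {"dp": [0, 0, 0], "twist": [0, 0, 0], "hand": 0.0}, {"dp": [0, 0, 0], "twist": [0, 0, 0], "hand": 0.0}]'

```text
time_s: 16.02
ee_pos: [0.5254, -0.2502, 0.21]
tcp_rot: [-3.14, 0.0, 1.352]
wrist_force: [0.1, 0.2, -3.7]
opening: 0.017
```

```bash
python3 -c "
from rig import *
s=read_state();print(s['ee_pos'],s['wrist_force'],s['moment'],s['tcp_rot'])"
```

```text
[ 0.52540946 -0.2501973   0.21004046] [ 0.10247732  0.20750819 -3.67181193] [ 0.00714583  0.04956454 -0.02564435] [-3.13998767e+00  8.86126067e-05  1.35183818e+00]
```

>>> move_arm --series '[{"dp": [0, 0, -0.003], "twist": [0, 0, 0], "hand": 0.0}, {"dp": [0, 0, -0.003], "twist": [0, 0, 0], "hand": 0.0}, {"dp": [0, 0, -0.003], "twist": [0, 0, 0], "hand": 0.0}, {"dp": [0, 0, 0], "twist": [0, 0, 0], "hand": 0.0}]'

```text
time_s: 16.35
ee_pos: [0.525, -0.2501, 0.2004]
tcp_rot: [-3.139, -0.0, 1.352]
wrist_force: [-0.3, -1.0, -4.8]
opening: 0.0171
```

```bash
python3 look2.py s14
```

```text
16.4 [ 0.52519399 -0.25012461  0.20073011] [-3.13932699e+00 -2.98884110e-05  1.35183770e+00] 0.01683884599875963 [-0.42213224  0.15233001 -3.37392021] [-0.    -0.007 -0.002 -0.009 -0.001  0.002  0.001]
tip pred [[357.38598318 149.29600987]] centre [[358.54874    125.57853071]]
shaft_tip [([361.3, 151.7], 0.8), ([358.2, 144.9], 0.43)]
shaft_center [([357.1, 124.2], 0.62)]
```

View pics/s14.png

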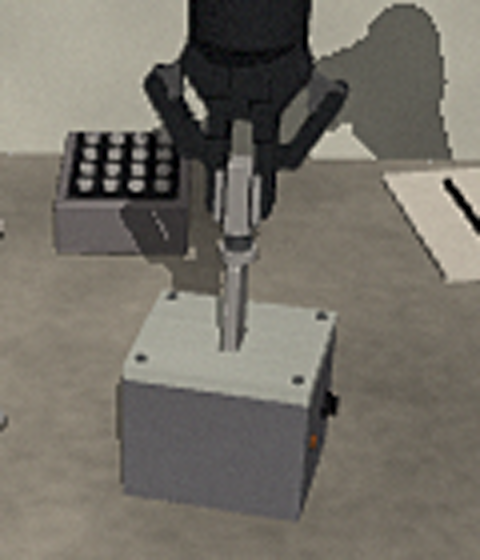

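>>> move_arm --series '[{"dp": [0, 0, -0.004], "twist": [0, 0, 0], "hand": 0.0}, {"dp": [0, 0, -0.004], "twist": [0, 0, 0], "hand": 0.0}, {"dp": [0, 0, -0.004], "twist": [0, 0, 0], "hand": 0.0}, {"dp": [0, 0, -0.004], "twist": [0, 0, 0], "hand": 0.0}, {"dp": [0, 0, -0.004], "twist": [0, 0, 0], "hand": 0.0}, {"dp": [0, 0, -0.003], "twist": [0, 0, 0], "hand": 0.0}, {"dp": [0, 0, 0], "twist": [0, 0, 0], "hand": 0.0}, {"dp": [0, 0, 0], "twist": [0, 0, 0], "hand": 0.0}]'

```text
time_s: 17.17
ee_pos: [0.5255, -0.2502, 0.178]
tcp_rot: [-3.14, 0.0, 1.352]
wrist_force: [-0.1, -0.7, -3.1]
opening: 0.0169
```

>>> move_arm --series '[{"dp": [0, 0, 0], "twist": [0, 0, 0], "hand": 0.0}, {"dp": [0, 0, 0], "twist": [0, 0, 0], "hand": 0.0}, {"dp": [0, 0, 0], "twist": [0, 0, 0], "hand": 0.0}, {"dp": [0, 0, 0], "twist": [0, 0, 0], "hand": 0.0}]'

```text
time_s: 17.5
ee_pos: [0.5257, -0.2503, 0.1785]
tcp_rot: [-3.141, 0.0, 1.352]
wrist_force: [0.0, -0.2, -2.9]
opening: 0.0163
```

```bash
python3 look2.py s15
python3 - <<'E'
from h import *
d=np.load("s_last.npy");P=cloud("side",d);s=read_state();e=s["ee_pos"];yaw=s["tcp_rot"][2]
u=np.array([np.cos(yaw),np.sin(yaw)]);v=np.array([np.sin(yaw),-np.cos(yaw)])
Q=P[...,:2]-e[:2];U=Q@u;V=Q@v;D0=np.load("side0.npy")
m=(d>0)&(abs(U)<.02)&(abs(V)<.02)&(D0-d>.006)
for lo in np.arange(.105,.185,.004):
    k=m&(P[...,2]>=lo)&(P[...,2]<lo+.004)
    if k.sum()>2: print(round(lo,3),k.sum(),"width",np.round(np.ptp(V[k]),4),"U",np.percentile(U[k],[50,90]).round(4))
im,dt=get_image("top");cv2.imwrite("pics/t15.png",im[:,:,::-1])
D=np.load("top0.npy");
im0=np.load("top0c.npy")
for n,c0 in(("magneto",(190,130,230,185)),("cam",(255,150,290,175)),("cup",(335,175,358,198)),("box",(412,130,488,190))):
    a,b,c,dd=c0;print(n,np.abs(im[b:dd,a:c].astype(int)-im0[b:dd,a:c]).mean().round(1),np.abs(dt[b:dd,a:c]-D[b:dd,a:c]).mean().round(4))
E
```

```text
17.55 [ 0.52565568 -0.25025132  0.17847601] [-3.14087936e+00  2.60710575e-04  1.35185013e+00] 0.016975304468275887 [ 0.04087364 -0.33457243 -4.51391295] [-0.     0.003  0.     0.002  0.001  0.002  0.001]
tip pred [[356.8976528  155.94603072]] centre [[358.02603619 132.79364368]]
shaft_tip [([358.5, 158.4], 0.64), ([269.7, 175.9], 0.47)]
shaft_center [([355.6, 155.3], 0.73), ([357.7, 134.8], 0.55)]
0.109 12 width 0.0254 U [0.0133 0.0162]
0.113 8 width 0.0093 U [0.0131 0.0164]
0.117 6 width 0.0102 U [0.0131 0.0152]
0.121 6 width 0.0094 U [0.0158 0.0179]
0.125 7 width 0.008 U [0.0135 0.0162]
0.129 5 width 0.0068 U [0.0158 0.0162]
0.133 9 width 0.0083 U [0.0132 0.0178]
0.137 3 width 0.0042 U [0.012  0.0165]
0.141 7 width 0.0082 U [0.014  0.0164]
0.145 3 width 0.0072 U [0.0153 0.0167]
0.149 13 width 0.0222 U [0.0098 0.0154]
0.153 11 width 0.0235 U [0.0069 0.0131]
0.157 23 width 0.0237 U [0.0082 0.0117]
0.161 7 width 0.0136 U [0.006  0.0097]
0.165 10 width 0.0142 U [0.0076 0.0097]
0.169 6 width 0.0176 U [0.0073 0.009 ]
0.173 11 width 0.017 U [0.0081 0.0099]
0.177 10 width 0.0175 U [0.0065 0.0106]
0.181 12 width 0.0279 U [0.009  0.0117]
magneto 5.3 0.0128
cam 8.1 0.0048
cup 8.2 0.0104
box 8.2 0.0114
```

View pics/s15.png

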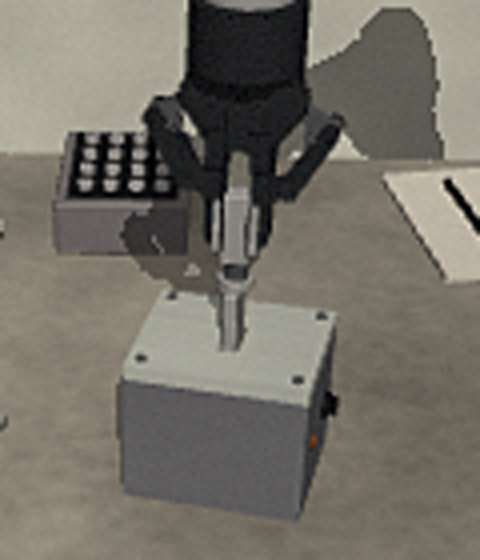

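View pics/t15.png

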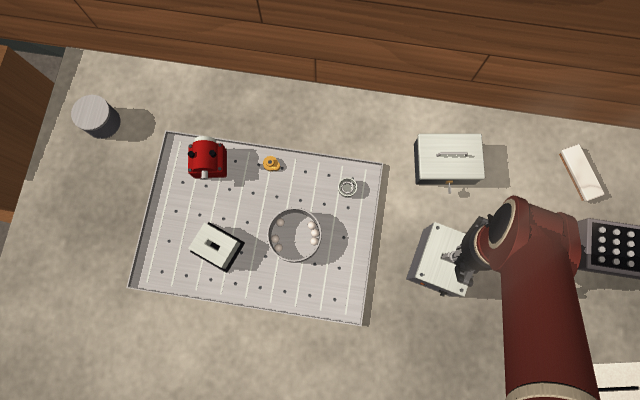

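```bash
python3 -c "
from h import *
im,d=get_image('top');r=rect('top',im,.463,.603,.027,.167,.018,3500);cv2.imwrite('pics/pot3.png',r[:,:,::-1])
s=read_state();print(s['time_s'],s['ee_pos'],s['tcp_rot'],s['opening'],s['wrist_force'],abs(s['qvel']).max())"
```

```text
17.75 [ 0.5255818  -0.25024669  0.17834236] [-3.14064443e+00  1.99907844e-04  1.35185883e+00] 0.016800787257408193 [-0.40888153 -0.91865216 -3.98330258] 0.0020359885572737444
```

View pics/pot3.png

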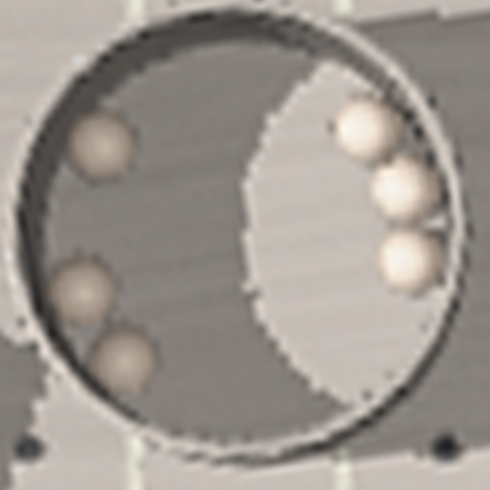

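All six beads are at rest by the pot wall, the shaft is seated half-way through the slot and the arm is still. I'm handing the job in.

```bash
python3 -c "
from rig import *
print(close_job())"
```

```text
the job is handed in; nothing more can be done
None
```

I lifted the shaft out by its square head, stirred the pot in one full loop, and lowered the tongue through the demagnetiser slot. I handed the job in at about 18 s with the shaft still held at 100 N.

- **Beads:** all six are in the pot, resting against the wall about 48 mm from its middle. By the depth fit, four were 16 mm or more from every starting spot. The last two touch a neighbour and were fitted as merged blobs, so I judged those by eye. The last picture showed all six in the same places.
- **Shaft:** the tongue went in with no contact force; the wrist read only its weight of about 4 N throughout. The tip is about 39 to 40 mm below the plate's top, and the shoulder's underside is about 40 mm above the plate. The tool is within 0.1° of vertical and the joints are still.
- **Bystanders:** the magneto body, spring cup, cam and cash box look unmoved in the last top picture. I compared these by eye; the pixel and depth differences were small but not zero.
- **Disagreements:** the side camera put the shaft 0.5 to 1 mm off the tool axis, within its calibration error. Once the tip was inside the plate, the network's tip mark was no longer reliable, so I took the depth from the tool height and the shoulder's position.

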